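# Roll a turned bar into the V-block and set it against the end stop

## Task

Roll the loose aluminium round bar along the bench by pushing its side with the fingertips, up the ramp of the V-block until it drops into the groove, then push its near end gently along the groove until its far end touches the stop plate. Push only: do not squeeze, grip, lift or carry the bar, and leave the petri dish, weighing bottle, thermometer case and marker pen where they are. Finish with the bar at rest in the groove against the stop.

Things in the scene. Friction and masses are not known exactly. Their poses are not given: they have to be found in the camera images.
- bar: Loose plain aluminium round bar, 40 mm diameter, 130 mm long, about 0.44 kg, smooth (friction about 0.3), lying on the bench in front of the ramp, up to 0.18 rad out of parallel with the groove. Origin: middle of its axis, 20 mm above the bench; x is its axis, +x end towards the stop side; y, z turn as it rolls. Let go on the ramp it rolls back; pressed well above its axis it jams.
- vblock: Fixed steel V-block, 120 mm long (x -60 to +60 mm). Origin on the bench under the groove's bottom line, mid length; x along the groove to the stop, y the rolling direction (ramp at -y), z up. Ramp from the bench at y = -90 mm to 11 mm high at y = -19; lip flat to y = -14.5; far flank up to 23 mm high at y = +36; body ends at y = +42, low bolting lugs to y = +64.
- vblock_groove (a point): Middle of the groove's bottom line, 3 mm above the bench; the V has 30 degree flanks. The bar seated in it has its axis at y = 0 of the block, about 26 mm above the bench. The -x end of the groove is open. When the bar has just been rolled in, some 5 to 45 mm are left between it and the stop.
- vblock_stop (a point): Point on the stop plate's face, 26 mm above the bench, where the middle of the bar's end must touch. The plate stands at the block's +x end: face at x = +60 mm, 12 mm thick, 48 mm high, y from -30 to +42 mm. With the bar against it, the bar's origin is at x = -5 mm and its near end at x = -70 mm, 10 mm beyond the open end of the groove.
- bar_end (a point): Centre of the bar's end face that must touch the stop plate, 65 mm from the bar's origin.
- thermometer_case: Bystander: loose thermometer tube case with a red cap, 206 x 20 x 20 mm, lying on the bench to the right; origin on its underside, mid length, long axis x.
- weigh_bottle: Bystander: small clear glass weighing bottle with lid, 37 mm in diameter, 47 mm high; origin at the centre of its underside.
- petri_dish: Bystander: clear glass petri dish, 95 mm in diameter, 16 mm high; origin at the centre of its underside.
- marker_pen: Bystander: white marker pen with blue cap, 137 x 18 x 20 mm, lying; origin on its underside, mid length, long axis x.
There are look-alikes about, which are no part of the job. Of the things shaped like the bar, the aluminium one is meant.

How it is judged:
On the way, in this order (a step that is already met when the one before it is completed fails the run):
1. the bar is rolled over on its way (turned on its axis, not slid) (angle between bar's own z axis and vertical above 1.5 rad), for 0.03 s.
2. the bar lies down in the groove (z of bar in the frame of vblock below 0.029 m and y of bar in the frame of vblock between -0.004 and 0.004 m and angle between the x axis of bar and the x axis of vblock, either way round below 0.06 rad and x of bar in the frame of vblock above -0.06 m), for 0.2 s.
3. the bar's end stands against the stop plate (all of step 2 and x of bar in the frame of vblock above -0.0085 m), for 0.2 s.
At the end, for the whole second after the job is handed in: the bar lies in the V (axis within 4 mm of the groove's line sideways and no more than 29 mm high, within 0.06 rad), its end within 3.5 mm of the stop plate, at rest (all of step 3 and linear speed of bar below 0.01 m/s); the robot touches nothing.
It fails at once if the bar is lifted (height (world z) of bar above 0.046 m).
It fails at once if the bar is lifted off the bench on its way (height (world z) of bar above 0.03 m and y of bar in the frame of vblock below -0.1 m).
It fails at once if the bar is squeezed or shoved hard by the fingers (over 35 N) (contact force between the fingers and bar above 35 N).
It fails at once if the petri dish, weighing bottle, thermometer case or marker pen is moved by more than 15 mm (distance of any of thermometer_case, weigh_bottle, petri_dish, marker_pen from where it was at the start of the episode above 0.015 m).
It also fails if it takes over 51 s, if anything falls off the work surface, if the arm or the gripper's body presses on something with over 40 N, if the wrist force passes 120 N, or if a joint passes its speed limit or range.

## Robot

A 6-joint arm with a two-finger parallel gripper is mounted at the origin on a cart in front of the work surface, level with it; the furniture and walls round the work are solid. World frame = base frame: x ahead of the robot, y to its left, z up, the work surface at z = 0. Lengths are in m, angles in rad, forces in N, time in s.
With the tool pointing down it reaches from about 0.375 to 0.975 m from the base axis. Payload 3.8 kg.
Tool frame: the origin (TCP) lies on the centre line of the jaws, within the pads' length; the fingertips stand 14 mm ahead of it and the grasp point (between the pads) lies 5 mm behind it; x points along the fingers, y is the direction in which the jaws open and shut, and the axes are right-handed (so a half turn about x gives the same grasp; the last joint's range is limited). The gripper opens to 85 mm and grips with 20 to 120 N. Pads are 22 mm wide; open, the fingers measure 114 mm over their backs; the gripper's body (76 mm by 85 mm) begins 54 mm behind the grasp point. The pads swing forward as they close: fully open they stand 13 mm farther back than shut.
Start: joints at [1.209, 0.264, 1.604, -0, 1.274, -0.037], TCP at [0.215, 0.64, 0.245] pointing down, gripper open.
Joint ranges: [-2.63, 2.63], [-0.94, 2.18], [0.31, 2.57], [-1.31, 4.45], [0, 2.66], [-2.55, 2.55]. Speed limits (rad/s): [2.57, 2.57, 3.14, 3.14, 3.14, 3.14].

## Interface

Orientations are given as a rotation vector (axis times angle).
In Python, from workcell import bot gives the robot as it stands.
- The arm moves only by the shell command python3 -m creep 'ROWS' [FORCE]. ROWS is JSON, a list of rows, each an object with "grip": the finger opening in cm, from 0 to 8.54; "dp": the shift along the tool's x, y, z in cm, a list of three; "rotation": the turn, a rotation vector about the tool's x, y, z in rad, a list of three. A call has 1 to 5 rows; each row is the pose to reach, as a shift and turn from the pose commanded when the call began, along the tool's axes at that moment; what a row does not reach only later rows make up. A row lasts 1/12 s, in which the tool goes at most 41.7 mm and 7.16 degrees, less where a joint would pass 70% of its speed; a pose out of reach is approached as far as the arm can. A call with a gripper value outside its range is refused whole. The fingers move at their own pace and stop on an object; FORCE is the grip in N (left out, the last holds). Time passes only in rows, so rows that repeat a pose let the fingers close. It gives the time, the measured TCP pose, the force and the opening at its end, in the units of the state.
- bot.read_state(): the state, without advancing time (a new reading comes with each control period).
- bot.read_camera(name): name is "scene" or "side" or "wrist"; returns (picture, depth): 384x512x3 uint8, red, green, blue; 384x512 float32, m along the optical axis (not along the pixel's ray), 0 where there is no reading.
- bot.get_calibration(name): a dict with "fx", "fy", "cx", "cy" (pixels), "rvec" (rotation vector, rad) and "tvec" (3), from world to camera coordinates, as OpenCV has them. Camera axes: x right, y down, z forward; pixel columns grow to the right and rows downward; lengths in m; the calibration is good to about 2 mm. A picture is of the moment at which its call begins: read the wrist's pose just before it. get_calibration takes no time and is no camera call; for the wrist camera it gives the pose at the moment of the call.
- bot.finish_job(): hands the job in, once; it reports no verdict.
The state is a dict: "time": time; "q": joint angles; "joint_vel": joint speeds; "joint_torque": joint torques, N m; "tool_pos": TCP position; "tcp_rot": TCP orientation; "wrist_force": force on the tool from outside, world axes, zero at the start; "torque": the same for the moment, N m; "width": opening from 0.0 (shut) to 1.0 (fully open).
Only numpy, scipy, OpenCV 4.12 (cv2) and the standard library are available. Lean on these libraries where they do the work, as an engineer would, in place of code of your own. Each camera call takes 0.05 s, during which the arm holds its last target.

## Working session

There is one attempt and no reset: what is moved stays moved. The work goes in short steps, Python scripts to look and compute and a shell command to move; the robot and the scene stay as the last step left them, time stands still between calls to the robot, and variables do not carry over. Pictures are saved under pics/ and viewed, and the job is handed in when it is done.

```bash
mkdir -p pics; ls; python3 - <<'E'
from workcell import bot
import cv2,numpy as np
s=bot.read_state();print({k:np.round(v,3) for k,v in s.items()})
for n in("scene","side"):
    p,d=bot.read_camera(n);cv2.imwrite(f"pics/{n}0.png",p[:,:,::-1]);np.savez(f"{n}0.npz",p=p,d=d)
    print(n,bot.get_calibration(n))
E
```

```text
pics
{'time': np.float64(0.0), 'q': array([ 1.209,  0.265,  1.605,  0.   ,  1.274, -0.037]), 'joint_vel': array([ 0.001, -0.001,  0.001,  0.001, -0.001,  0.001]), 'joint_torque': array([-1.0000e-03, -5.1511e+01, -3.6731e+01, -0.0000e+00,  1.3000e-02,
       -0.0000e+00]), 'tool_pos': array([0.215, 0.639, 0.244]), 'tcp_rot': array([ 0.253,  1.556, -0.257]), 'wrist_force': array([-0.625, -0.226, -0.002]), 'torque': array([-0.022, -0.01 , -0.018]), 'width': np.float64(0.996)}
scene {'fx': 359.8994090527592, 'fy': 359.8994090527592, 'cx': 258.9431150398639, 'cy': 193.5330976504504, 'rvec': array([ 2.14923586, -0.55168536,  0.26382253]), 'tvec': array([-0.49298939,  0.24621828,  1.09235015])}
side {'fx': 487.6085063318725, 'fy': 487.6085063318725, 'cx': 257.06274273194396, 'cy': 189.63452854542606, 'rvec': array([ 2.28721949, -0.21763162,  0.06913184]), 'tvec': array([-0.58242988,  0.1235061 ,  1.45490055])}
```

View pics/scene0.png

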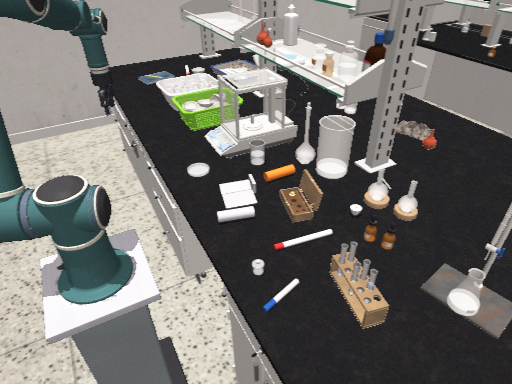

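View pics/side0.png

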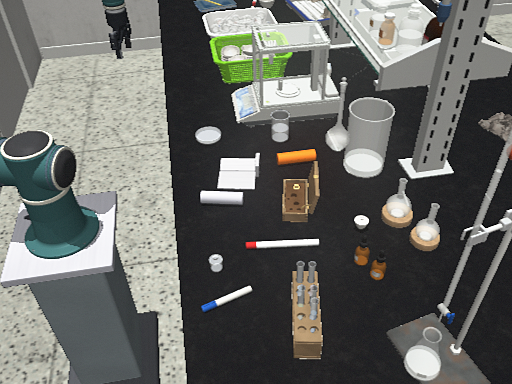

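```bash
python3 - <<'E'
import cv2,numpy as np
a=np.load('scene0.npz')['p'][160:235,190:310,::-1]
b=np.load('side0.npz')['p'][140:215,190:310,::-1]
o=np.vstack([cv2.resize(i,(640,400)if 0 else (480,300),interpolation=cv2.INTER_CUBIC) for i in(a,b)])
cv2.imwrite('pics/crop0.png',o)
E
cat > h.py <<'E'
import numpy as np,cv2
from workcell import bot
def proj(n,P,c=None):
    c=c or bot.get_calibration(n)
    K=np.array([[c['fx'],0,c['cx']],[0,c['fy'],c['cy']],[0,0,1.]])
    return cv2.projectPoints(np.asarray(P,float).reshape(-1,3),c['rvec'],c['tvec'],K,None)[0][:,0]
def ray(n,u,v,z,c=None):
    c=c or bot.get_calibration(n)
    R=cv2.Rodrigues(np.array(c['rvec']))[0];o=-R.T@c['tvec']
    d=R.T@np.array([(u-c['cx'])/c['fx'],(v-c['cy'])/c['fy'],1]);
    return o+d*(z-o[2])/d[2]
def cloud(n,d,c=None):
    c=c or bot.get_calibration(n)
    R=cv2.Rodrigues(np.array(c['rvec']))[0]
    v,u=np.mgrid[:384,:512]
    X=np.stack([(u-c['cx'])/c['fx']*d,(v-c['cy'])/c['fy']*d,d],-1)
    return (X-np.array(c['tvec']))@R
E
python3 - <<'E'
from h import *
for n,L in(('scene',[(219,217),(254,211),(220,184),(250,178),(199,170),(258,267),(280,173)]),('side',[(203,196),(241,197),(222,160),(258,155),(208,135),(215,262),(297,157)])):
    for p in L: print(n,p,ray(n,*p,0.02).round(3))
E
```

```text
scene (219, 217) [0.425 0.045 0.02 ]
scene (254, 211) [0.549 0.015 0.02 ]
scene (220, 184) [0.51  0.232 0.02 ]
scene (250, 178) [0.634 0.211 0.02 ]
scene (199, 170) [0.474 0.371 0.02 ]
scene (258, 267) [ 0.435 -0.227  0.02 ]
scene (280, 173) [0.76  0.183 0.02 ]
side (203, 196) [0.429 0.048 0.02 ]
side (241, 197) [0.545 0.019 0.02 ]
side (222, 160) [0.511 0.217 0.02 ]
side (258, 155) [0.636 0.219 0.02 ]
side (208, 135) [0.479 0.374 0.02 ]
side (215, 262) [ 0.435 -0.226  0.02 ]
side (297, 157) [0.764 0.18  0.02 ]
```

View pics/crop0.png

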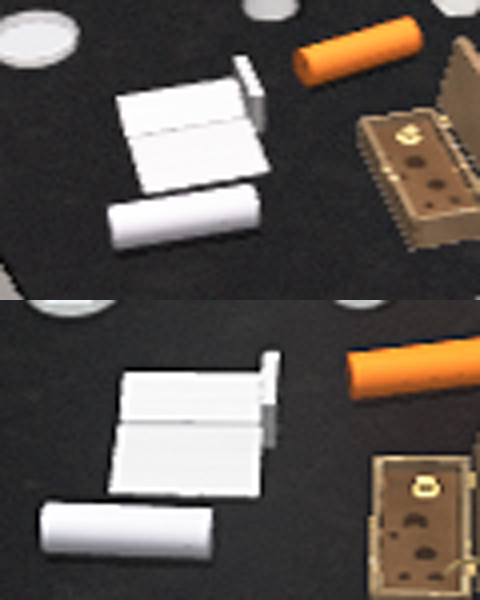

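```bash
python3 - <<'E'
from h import *
for n,L in(('scene',[(223.2,193.3,.003),(251.8,190,.003),(226.5,208,.0),(256.5,203,0.)]),('side',[(219.5,170.3,.003),(255.5,170.6,.003),(217.5,189,0),(255,189.2,0)])):
    for p in L: print(n,p,ray(n,*p).round(4))
for n,box in(('scene',(150,240,195,265)),('side',(140,215,190,265))):
    f=np.load(n+'0.npz');C=cloud(n,f['d']);p=f['p'].astype(int)
    m=np.zeros(p.shape[:2],bool);m[box[0]:box[2] if 0 else box[1],box[2]:box[3]]=1
    print(n,'bench z',np.median(C[box[0]:box[1],box[2]:box[3],2][(p[box[0]:box[1],box[2]:box[3]].max(-1)<60)]))
    m&=(p.min(-1)>110)
    k,l,st,ce=cv2.connectedComponentsWithStats(m.astype(np.uint8))
    for i in range(1,k):
        if st[i,4]<40: continue
        Q=C[l==i];print(n,st[i],ce[i].round(1),'med',np.median(Q,0).round(4),'zmax',np.percentile(Q[:,2],[5,50,95]).round(4))
        xy=Q[:,:2];w,V=np.linalg.eigh(np.cov(xy.T));a=V[:,1]*np.sign(V[0,1]);t=(xy-xy.mean(0))@a
        print('  mean',xy.mean(0).round(4),'yaw',np.arctan2(a[1],a[0]).round(3),'ext',np.percentile(t,[1,99]).round(4))
E
```

```text
scene (223.2, 193.3, 0.003) [0.5039 0.1898 0.003 ]
scene (251.8, 190, 0.003) [0.6123 0.1543 0.003 ]
scene (226.5, 208, 0.0) [0.4784 0.1024 0.    ]
scene (256.5, 203, 0.0) [0.5906 0.0744 0.    ]
side (219.5, 170.3, 0.003) [0.4967 0.1843 0.003 ]
side (255.5, 170.6, 0.003) [0.6157 0.1579 0.003 ]
side (217.5, 189, 0) [0.4788 0.0941 0.    ]
side (255, 189.2, 0) [0.5979 0.0685 0.    ]
scene bench z 0.0007438388719037286
scene [215 150  26   6  82] [225.3 151.5] med [0.6116 0.4135 0.0445] zmax [0.0375 0.0445 0.0534]
  mean [0.612  0.4035] yaw 1.186 ext [-0.2645  0.051 ]
scene [250 150  15  15 193] [257.  156.7] med [0.7202 0.3119 0.0426] zmax [0.0079 0.0426 0.0744]
  mean [0.7227 0.315 ] yaw -0.15 ext [-0.0251  0.0315]
scene [195 163  15  14 177] [201.1 169.1] med [0.4858 0.376  0.0169] zmax [0.0053 0.0169 0.0207]
  mean [0.4863 0.3806] yaw 1.097 ext [-0.0434  0.056 ]
scene [219 174  39  35 871] [238.4 192.6] med [0.5531 0.1524 0.0088] zmax [0.0013 0.0088 0.0312]
  mean [0.5522 0.1511] yaw 1.135 ext [-0.0722  0.0958]
scene [217 206  38  16 404] [235.5 213.3] med [0.4789 0.0235 0.0333] zmax [0.013  0.0333 0.0411]
  mean [0.4799 0.0236] yaw -0.205 ext [-0.0646  0.0761]
side bench z 6.620889383094681e-05
side [197 140  21   4  64] [207.  141.2] med [0.4711 0.3482 0.0103] zmax [0.0024 0.0103 0.0195]
  mean [0.4708 0.3267] yaw 1.533 ext [-0.5221  0.0448]
side [ 217  153   43   36 1212] [238.1 172.5] med [0.5552 0.1473 0.0084] zmax [-0.0001  0.0084  0.0297]
  mean [0.5555 0.1501] yaw 1.4 ext [-0.0675  0.0663]
side [200 190  43  14 517] [221.1 196.9] med [0.4841 0.019  0.0334] zmax [0.0141 0.0334 0.0412]
  mean [0.4834 0.0204] yaw -0.3 ext [-0.0758  0.065 ]
```

```bash
python3 - <<'E'
from h import *
s=bot.read_state();R=cv2.Rodrigues(s['tcp_rot'])[0];print(R.round(3))
c=bot.get_calibration('wrist');Rc=cv2.Rodrigues(c['rvec'])[0];o=-Rc.T@c['tvec'];print('cam in tool',(R.T@(o-s['tool_pos'])).round(3),'axes',(Rc@R).round(3),c['fx'])
E
```

```text
[[-0.001  0.319  0.948]
 [-0.002  0.948 -0.319]
 [-1.    -0.002 -0.   ]]
cam in tool [-0.129  0.001 -0.086] axes [[-0.     1.     0.001]
 [-0.329 -0.001  0.944]
 [ 0.944 -0.     0.329]] 288.81331713493756
```

```bash
python3 - <<'E'
from h import *
f=np.load('scene0.npz');C=cloud('scene',f['d']).reshape(-1,3);m=(f['d'].ravel()>0)&(C[:,2]>.08)&(C[:,2]<.6)&(C[:,0]>.2)&(C[:,0]<1.0)&(C[:,1]>-.4)&(C[:,1]<.9)
H=np.histogram2d(C[m,0],C[m,1],bins=[np.arange(.2,1.05,.1),np.arange(-.4,1,.1)])[0].astype(int);print(H)
s=bot.read_state();R=cv2.Rodrigues(s['tcp_rot'])[0];print((R.T@(np.array([.55,.134,.25])-s['tool_pos'])*100).round(1))
E
```

```text
[[   0    0    0    0    0    0    0    0    8  240  933    1    0]
 [   0    0    0    0    0    0    0    0    0    0    0    0    0]
 [   0    0    0    0    0    0    0    0    0    0    0    0    0]
 [   0    0    0    0    0    0    0    0    0    0    0   73   39]
 [ 220    0    0    0    0    0    0    1  537  448   54  113   21]
 [   0    0   35  157   63    0    0  143  545  267   16   40   27]
 [  25   22    0    0    0    0    4   17  598  335   29   29    3]
 [   0    0  133    0 1022  507  281  108  701  231   78   47   39]]
[ -0.5 -37.2  47.9]
```

```bash
python3 -m creep '[{"grip":8.5,"dp":[0,-2.4,3.1],"rotation":[0.1,0,0]},{"grip":8.5,"dp":[0,-4.8,6.2],"rotation":[0.2,0,0]},{"grip":8.5,"dp":[0,-7.2,9.3],"rotation":[0.3,0,0]},{"grip":8.5,"dp":[0,-9.6,12.4],"rotation":[0.4,0,0]},{"grip":8.5,"dp":[0,-12,15.5],"rotation":[0.5,0,0]}]'
python3 - <<'E'
from h import *
s=bot.read_state();R=cv2.Rodrigues(s['tcp_rot'])[0];print(s['time'],(R.T@(np.array([.55,.134,.25])-s['tool_pos'])*100).round(1),R[:,1].round(3))
E
```

```text
time: 0.52
tool_pos: [0.3243, 0.4747, 0.2446]
tcp_rot: [0.647, 1.472, -0.648]
wrist_force: [0.4, 0.7, 0.3]
width: 0.995
0.5167 [-0.5 -6.4 40.4] [ 0.737  0.676 -0.001]
```

```bash
python3 -m creep '[{"grip":8.5,"dp":[0,-0.6,3.8],"rotation":[0.1,0,0]},{"grip":8.5,"dp":[0,-1.2,7.6],"rotation":[0.2,0,0]},{"grip":8.5,"dp":[0,-1.8,11.4],"rotation":[0.3,0,0]},{"grip":8.5,"dp":[0,-2.4,15.2],"rotation":[0.4,0,0]},{"grip":8.5,"dp":[0,-3,19],"rotation":[0.5,0,0]}]'
python3 - <<'E'
from h import *
s=bot.read_state();R=cv2.Rodrigues(s['tcp_rot'])[0];print(s['time'],(R.T@(np.array([.55,.134,.25])-s['tool_pos'])*100).round(1),R[:,1].round(3))
E
```

```text
time: 0.93
tool_pos: [0.4313, 0.3147, 0.2449]
tcp_rot: [1.029, 1.314, -1.03]
wrist_force: [0.4, 0.5, -0.2]
width: 0.993
0.9333 [-0.5  7.2 20.4] [ 0.971  0.239 -0.   ]
```

```bash
python3 -m creep '[{"grip":8.5,"dp":[0,1.4,3.6],"rotation":[0.1,0,0]},{"grip":8.5,"dp":[0,2.8,7.4],"rotation":[0.2,0,0]},{"grip":8.5,"dp":[0,4.3,11.2],"rotation":[0.3,0,0]},{"grip":8.5,"dp":[0,5.7,15],"rotation":[0.4,0,0]},{"grip":8.5,"dp":[0,6.7,18.6],"rotation":[0.43,0,0]}]'
python3 -m creep '[{"grip":8.5,"dp":[0,0,0],"rotation":[0,0,0]},{"grip":8.5,"dp":[0,0,0],"rotation":[0,0,0]},{"grip":8.5,"dp":[0,0,0],"rotation":[0,0,0]}]'
python3 - <<'E'
from h import *
s=bot.read_state();R=cv2.Rodrigues(s['tcp_rot'])[0];print(s['time'],R[:,1].round(3),s['joint_vel'].round(3))
c=bot.get_calibration('wrist');p,d=bot.read_camera('wrist');cv2.imwrite('pics/w1.png',p[:,:,::-1]);np.savez('w1.npz',p=p,d=d,**c)
E
```

```text
time: 1.35
tool_pos: [0.5422, 0.1505, 0.2449]
tcp_rot: [1.347, 1.114, -1.347]
wrist_force: [0.6, 0.3, 0.0]
width: 0.996
time: 1.6
tool_pos: [0.5407, 0.1525, 0.2447]
tcp_rot: [1.343, 1.117, -1.345]
wrist_force: [-0.2, 0.3, -0.0]
width: 0.997
1.6 [ 0.983 -0.184 -0.001] [ 0.031 -0.007  0.006 -0.001 -0.001 -0.001]
```

View pics/w1.png

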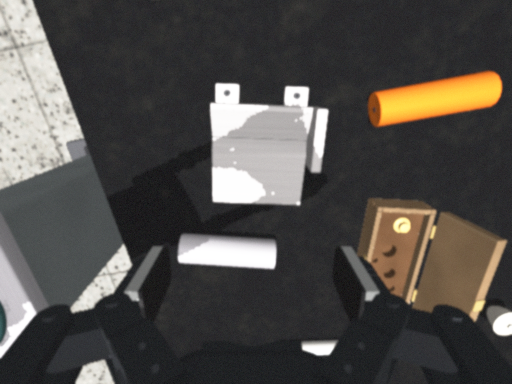

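```bash
cat > meas.py <<'E'
from h import *
import sys
def meas(fn,verbose=1):
    f=np.load(fn);p=f['p'].astype(np.uint8);d=f['d'];c={k:f[k] for k in('fx','fy','cx','cy','rvec','tvec')}
    C=cloud('wrist',d,c)
    return p,C,c
E
python3 - <<'E'
from meas import *
p,C,c=meas('w1.npz')
q=p[75:280,165:335,::-1];cv2.imwrite('pics/w1c.png',cv2.resize(q,None,fx=2.9,fy=2.9,interpolation=cv2.INTER_CUBIC))
m=((p.min(-1)>70)).astype(np.uint8);m[:225]=0;m[275:]=0;m[:,:172]=0;m[:,285:]=0
k,l,st,ce=cv2.connectedComponentsWithStats(m);i=1+st[1:,4].argmax();print(st[i],ce[i])
r=cv2.minAreaRect(np.argwhere(l==i)[:,::-1].astype(np.float32));print(r)
B=cv2.boxPoints(r);
Q=C[l==i];Q=Q[Q[:,2]>.005]
# cylinder top: fit ridge line
print('z',np.percentile(Q[:,2],[5,50,95]))
w,V=np.linalg.eigh(np.cov(Q[:,:2].T));a=V[:,1]*np.sign(V[0,1]);print('yaw pca',np.arctan2(a[1],a[0]))
for z in(.01,.02,.03):
  print(z,[ray('wrist',*b,z,c)[:2].round(4) for b in B])
# block plane fits vs depth
from itertools import product
for v in(110,125,132,136,138,140,145,160,185,200):
  print(v,[C[v,u].round(3).tolist() for u in(220,258,296)])
E
```

```text
[ 177  234  101   36 3048] [226.89698163 251.39173228]
((226.8863983154297, 251.27999877929688), (99.98800659179688, 30.979509353637695), 3.6522226333618164)
z [0.01932222 0.03629542 0.04025293]
yaw pca -0.2424867725567493
0.01 [array([0.4025, 0.0191]), array([0.4188, 0.0675]), array([0.5552, 0.0317]), array([ 0.5444, -0.0186])]
0.02 [array([0.4067, 0.0251]), array([0.4226, 0.0722]), array([0.5553, 0.0373]), array([ 0.5447, -0.0116])]
0.03 [array([0.4109, 0.0311]), array([0.4264, 0.0769]), array([0.5553, 0.0429]), array([ 0.545 , -0.0046])]
110 [[0.515, 0.22, 0.023], [0.559, 0.212, 0.024], [0.603, 0.204, 0.025]]
125 [[0.51, 0.202, 0.012], [0.556, 0.194, 0.013], [0.602, 0.185, 0.013]]
132 [[0.507, 0.193, 0.006], [0.554, 0.184, 0.006], [0.601, 0.176, 0.009]]
136 [[0.506, 0.188, 0.004], [0.553, 0.179, 0.005], [0.601, 0.17, 0.005]]
138 [[0.505, 0.185, 0.003], [0.553, 0.176, 0.002], [0.601, 0.168, 0.005]]
140 [[0.505, 0.183, 0.006], [0.553, 0.174, 0.004], [0.6, 0.165, 0.003]]
145 [[0.504, 0.177, 0.009], [0.551, 0.168, 0.006], [0.599, 0.159, 0.008]]
160 [[0.5, 0.158, 0.008], [0.548, 0.15, 0.011], [0.596, 0.141, 0.01]]
185 [[0.491, 0.124, 0.004], [0.542, 0.115, 0.005], [0.592, 0.106, 0.007]]
200 [[0.486, 0.102, 0.001], [0.538, 0.092, 0.003], [0.589, 0.082, 0.001]]
```

View pics/w1c.png

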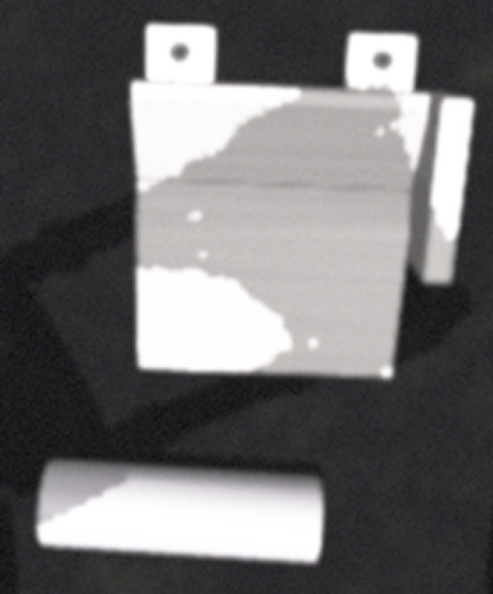

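```bash
python3 - <<'E'
from meas import *
p,C,c=meas('w1.npz')
r=lambda u,v,z:ray('wrist',u,v,z,c)[:2]
g0,g1=r(212.6,137.4,.003),r(304.7,140.5,.003);b0,b1=r(212.6,202.2,0),r(300.5,205,0)
print(g0,g1,b0,b1,np.linalg.norm(g1-g0))
for a,b in((g0,g1),(b0,b1)): print(np.arctan2(*(b-a)[::-1]))
# bar silhouettes in crop px
t=lambda x,y:(165+x/2.9,75+y/2.9)
top=[t(50,459),t(312,474)];bot_=[t(45,546),t(312,561)]
cam=-cv2.Rodrigues(c['rvec'])[0].T@c['tvec']
N=[]
for A,B in(top,bot_):
    n=np.cross(np.append(r(*A,0),0)-cam,np.append(r(*B,0),0)-cam);N.append(n/np.linalg.norm(n))
print('tangent plane dirs; axis dir',(lambda a:a/np.linalg.norm(a))(np.cross(*N)))
n=N[0]+N[1];n/=np.linalg.norm(n)
# mid plane intersect z=.02: y at given x
for x in(.42,.483,.545): print(x,(n@cam-n[0]*x-n[2]*.02)/n[1])
for e in((37,503),(322,513)): print(r(*t(*e),.02),r(*t(*e),.03))
E
```

```text
[0.49604205 0.18782213] [0.61133594 0.16211785] [0.47504458 0.09979443] [0.59472853 0.07302867] 0.11812446900734834
-0.21935826761023253
-0.22001668868334154
tangent plane dirs; axis dir [-0.97013476  0.24238641 -0.00934758]
0.42 0.04818373331655187
0.483 0.03205998908780353
0.545 0.01619217730713054
[0.41571    0.04839054] [0.41967514 0.05371547]
[0.54970137 0.0176129 ] [0.54987715 0.02380824]
```

```bash
cat >> h.py <<'E'
YAW=-.22;G=np.array([.5537,.175]);ex=np.array([np.cos(YAW),np.sin(YAW)]);ey=np.array([-ex[1],ex[0]])
def bl(P): P=np.asarray(P);return np.array([(P[:2]-G)@ex,(P[:2]-G)@ey])
def tgt(bx,by,z,yaw=YAW):
    s=bot.read_state();R=cv2.Rodrigues(s['tcp_rot'])[0];P=np.append(G+bx*ex+by*ey,z)
    y=np.arctan2(R[1,1],R[0,1])
    print('t',round(s['time'],2),'blk',bl(s['tool_pos']).round(4),'z',s['tool_pos'][2].round(4),'yaw',y.round(3),'F',np.round(s['wrist_force'],2),'w',round(float(s['width']),3))
    print('  dp cm',(R.T@(P-s['tool_pos'])*100).round(2),'rotx',-(yaw-y).round(3),'tilt',R[:,0].round(3))
E
python3 - <<'E'
from meas import *
tgt(-.038,-.206,.10,-.245)
p,C,c=meas('w1.npz')
s=bot.read_state();R=cv2.Rodrigues(s['tcp_rot'])[0]
T=(C-s['tool_pos'])@R
q=T[235:384].reshape(-1,3);m=(q[:,0]<.03)&(q[:,0]>-.08)&(abs(q[:,1])<.08)&(abs(q[:,2])<.05);q=q[m]
for a in np.arange(-.08,.03,.01):
    k=(q[:,0]>=a)&(q[:,0]<a+.01)
    if k.sum()>5: print(a.round(3),k.sum(),'y',np.percentile(abs(q[k,1]),[2,98]).round(3),'z',np.percentile(q[k,2],[2,98]).round(3),'xmax',q[k,0].max().round(3))
for n,pp in(('side',((246,245),(318,242))),('scene',((276,246),(332,233)))): print([bl(ray(n,*x,.01)).round(3) for x in pp])
E
```

```text
t 1.65 blk [-0.0081 -0.0242] z 0.2448 yaw -0.183 F [ 0.13  0.27 -0.62] w 0.997
  dp cm [14.48 -3.64 18.06] rotx 0.062 tilt [-0.001  0.    -1.   ]
-0.08 6473 y [0.001 0.067] z [-0.02 -0.01] xmax -0.07
-0.07 10122 y [0.001 0.071] z [-0.018 -0.006] xmax -0.06
-0.06 9137 y [0.014 0.072] z [-0.017  0.009] xmax -0.05
-0.05 2887 y [0.04  0.072] z [-0.014 -0.006] xmax -0.04
-0.04 1443 y [0.042 0.055] z [-0.012  0.004] xmax -0.03
-0.03 1521 y [0.042 0.056] z [-0.012  0.01 ] xmax -0.02
-0.02 1228 y [0.042 0.056] z [-0.012  0.01 ] xmax -0.01
-0.01 778 y [0.042 0.054] z [-0.012  0.01 ] xmax -0.0
-0.0 29 y [0.042 0.043] z [-0.008  0.006] xmax 0.002
[array([ 0.052, -0.345]), array([ 0.256, -0.329])]
[array([ 0.054, -0.339]), array([ 0.255, -0.334])]
```

```bash
python3 -m creep '[{"grip":6,"dp":[1,-0.7,3.6],"rotation":[0.02,0,0]},{"grip":6,"dp":[2,-1.4,7.2],"rotation":[0.04,0,0]},{"grip":6,"dp":[4,-2.1,10.8],"rotation":[0.06,0,0]},{"grip":6,"dp":[6,-2.9,14.4],"rotation":[0.06,0,0]},{"grip":6,"dp":[8,-3.6,18],"rotation":[0.06,0,0]}]'
python3 -m creep '[{"grip":6,"dp":[2,0,0],"rotation":[0,0,0]},{"grip":6,"dp":[4,0,0],"rotation":[0,0,0]},{"grip":6,"dp":[6.5,0,0],"rotation":[0,0,0]},{"grip":6,"dp":[6.5,0,0],"rotation":[0,0,0]},{"grip":6,"dp":[6.5,0,0],"rotation":[0,0,0]}]'
python3 - <<'E'
from meas import *
tgt(-.038,-.206,.02,-.245)
s=bot.read_state();R=cv2.Rodrigues(s['tcp_rot'])[0]
c=bot.get_calibration('wrist');p,d=bot.read_camera('wrist');cv2.imwrite('pics/w2.png',p[:,:,::-1]);np.savez('w2.npz',p=p,d=d,**c)
C=cloud('wrist',d,c);T=(C-s['tool_pos'])@R
q=T.reshape(-1,3);m=(q[:,0]<.04)&(q[:,0]>-.06)&(abs(q[:,1])<.06)&(abs(q[:,2])<.03);q=q[m]
for a in np.arange(-.06,.04,.01):
    k=(q[:,0]>=a)&(q[:,0]<a+.01)
    if k.sum()>5: print(a.round(3),k.sum(),'y',np.percentile(abs(q[k,1]),[2,98]).round(3),'z',np.percentile(q[k,2],[2,98]).round(3),'xmax',q[k,0].max().round(3))
E
```

```text
time: 2.07
tool_pos: [0.472, -0.0169, 0.1651]
tcp_rot: [1.385, 1.085, -1.383]
wrist_force: [-0.2, -0.5, -0.7]
width: 0.702
time: 2.48
tool_pos: [0.4713, -0.0161, 0.0994]
tcp_rot: [1.383, 1.088, -1.388]
wrist_force: [0.6, 0.0, 0.2]
width: 0.706
t 2.48 blk [-0.0387 -0.2045] z 0.0994 yaw -0.242 F [0.64 0.   0.23] w 0.706
  dp cm [7.94 0.11 0.15] rotx 0.003 tilt [-0.004  0.001 -1.   ]
-0.06 4469 y [0.01  0.059] z [-0.018  0.01 ] xmax -0.05
-0.05 6649 y [0.029 0.059] z [-0.014  0.009] xmax -0.04
-0.04 1598 y [0.031 0.058] z [-0.015 -0.006] xmax -0.03
-0.03 1388 y [0.029 0.042] z [-0.013  0.008] xmax -0.02
-0.02 1071 y [0.029 0.043] z [-0.012  0.009] xmax -0.01
-0.01 869 y [0.029 0.043] z [-0.012  0.009] xmax -0.0
0.0 417 y [0.029 0.041] z [-0.012  0.009] xmax 0.009
```

View pics/w2.png

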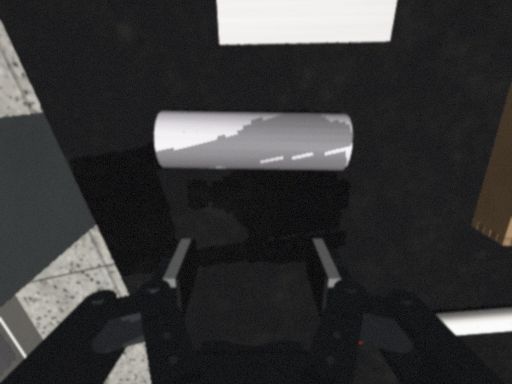

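```bash
python3 -m creep '[{"grip":6,"dp":[3,0,0],"rotation":[0,0,0]},{"grip":6,"dp":[6,0,0],"rotation":[0,0,0]},{"grip":6,"dp":[7,0,0],"rotation":[0,0,0]},{"grip":6,"dp":[7.6,0,0],"rotation":[0,0,0]},{"grip":6,"dp":[7.6,0,0],"rotation":[0,0,0]}]'
python3 -m creep '[{"grip":6,"dp":[0,0,-0.4],"rotation":[0,0,0]},{"grip":6,"dp":[0,0,-0.8],"rotation":[0,0,0]},{"grip":6,"dp":[0,0,-1.2],"rotation":[0,0,0]},{"grip":6,"dp":[0,0,-1.5],"rotation":[0,0,0]},{"grip":6,"dp":[0,0,-1.5],"rotation":[0,0,0]}]'
python3 - <<'E'
from meas import *
tgt(-.038,-.186,.0235,-.245)
for n in('wrist','side'):
    c=bot.get_calibration(n);p,d=bot.read_camera(n);cv2.imwrite(f'pics/{n}3.png',p[:,:,::-1] if n=='wrist' else cv2.resize(p[130:230,160:300,::-1],None,fx=5,fy=5,interpolation=2))
E
```

```text
time: 2.95
tool_pos: [0.4731, -0.017, 0.0246]
tcp_rot: [1.386, 1.085, -1.387]
wrist_force: [-0.5, -0.2, -0.2]
width: 0.701
time: 3.37
tool_pos: [0.4776, -0.0023, 0.0254]
tcp_rot: [1.387, 1.083, -1.385]
wrist_force: [0.6, -0.4, 0.4]
width: 0.705
t 3.37 blk [-0.0356 -0.1896] z 0.0254 yaw -0.243 F [ 0.58 -0.39  0.45] w 0.705
  dp cm [ 0.19 -0.25 -0.36] rotx 0.002 tilt [ 0.002  0.    -1.   ]
```

View pics/wrist3.png

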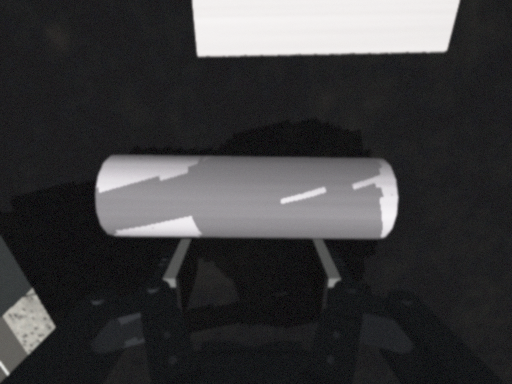

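View pics/side3.png

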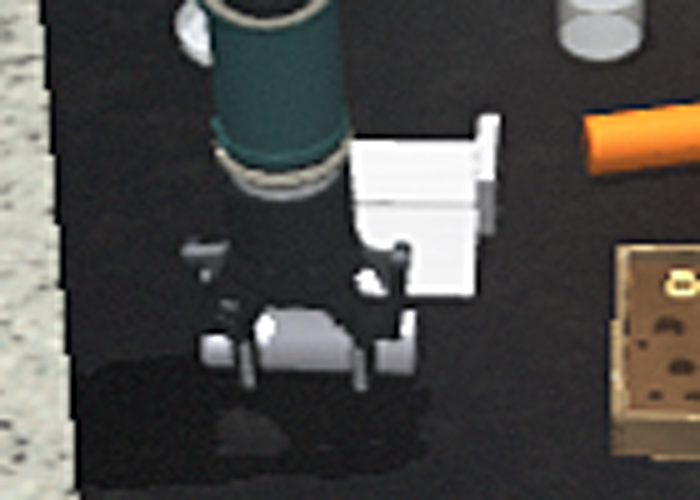

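The wrist picture shows the bar at (247,197), with the fingertips just behind it at (180,240) and (325,240). They are centred and parallel to it. Next I start a slow roll.

```bash
python3 -m creep '[{"grip":6,"dp":[0,0,-0.3],"rotation":[-0.005,0,0]},{"grip":6,"dp":[0,0,-0.6],"rotation":[-0.01,0,0]},{"grip":6,"dp":[0,0,-0.9],"rotation":[-0.015,0,0]},{"grip":6,"dp":[0,0,-1.2],"rotation":[-0.02,0,0]},{"grip":6,"dp":[0,0,-1.5],"rotation":[-0.023,0,0]}]'
python3 -m creep '[{"grip":6,"dp":[0,0,-0.3],"rotation":[0,0,0]},{"grip":6,"dp":[0,0,-0.6],"rotation":[0,0,0]},{"grip":6,"dp":[0,0,-0.9],"rotation":[0,0,0]},{"grip":6,"dp":[0,0,-1.2],"rotation":[0,0,0]},{"grip":6,"dp":[0,0,-1.5],"rotation":[0,0,0]}]'
python3 - <<'E'
from meas import *
tgt(-.038,-.121,.0235)
for n in('wrist',):
    c=bot.get_calibration(n);p,d=bot.read_camera(n);cv2.imwrite(f'pics/{n}4.png',p[:,:,::-1])
E
```

```text
time: 3.88
tool_pos: [0.4803, 0.012, 0.0245]
tcp_rot: [1.37, 1.097, -1.37]
wrist_force: [-0.3, -0.4, 0.0]
width: 0.704
time: 4.3
tool_pos: [0.4837, 0.0266, 0.0245]
tcp_rot: [1.37, 1.096, -1.37]
wrist_force: [-1.0, -0.3, 0.1]
width: 0.703
t 4.3 blk [-0.036  -0.1601] z 0.0245 yaw -0.221 F [-1.03 -0.28  0.15] w 0.703
  dp cm [ 0.1  -0.21 -3.91] rotx -0.001 tilt [ 0. -0. -1.]
```

View pics/wrist4.png

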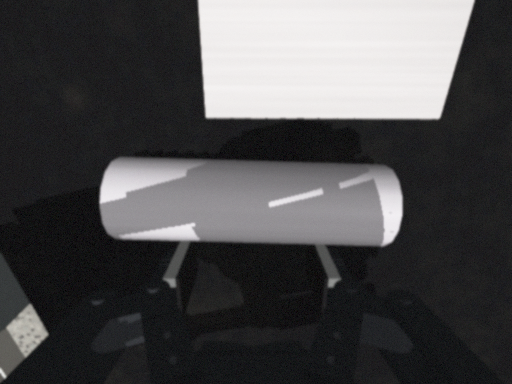

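The bar, now at (250,200), is rolling ahead of both fingertips. It is about 1 degree off the ramp edge at row 118. I keep pushing up to the ramp.

```bash
python3 -m creep '[{"grip":6,"dp":[0,0,-0.3],"rotation":[0,0,0]},{"grip":6,"dp":[0,0,-0.6],"rotation":[0,0,0]},{"grip":6,"dp":[0,0,-0.9],"rotation":[0,0,0]},{"grip":6,"dp":[0,0,-1.2],"rotation":[0,0,0]},{"grip":6,"dp":[0,0,-1.5],"rotation":[0,0,0]}]'
python3 -m creep '[{"grip":6,"dp":[0,0,-0.3],"rotation":[0,0,0]},{"grip":6,"dp":[0,0,-0.6],"rotation":[0,0,0]},{"grip":6,"dp":[0,0,-0.9],"rotation":[0,0,0]},{"grip":6,"dp":[0,0,-1.2],"rotation":[0,0,0]},{"grip":6,"dp":[0,0,-1.5],"rotation":[0,0,0]}]'
python3 - <<'E'
from meas import *
tgt(-.038,-.121,.0235)
for n in('wrist',):
    c=bot.get_calibration(n);p,d=bot.read_camera(n);cv2.imwrite(f'pics/{n}5.png',p[:,:,::-1])
E
```

```text
time: 4.77
tool_pos: [0.487, 0.0412, 0.0245]
tcp_rot: [1.37, 1.096, -1.37]
wrist_force: [-0.1, -0.2, -0.9]
width: 0.706
time: 5.18
tool_pos: [0.4902, 0.0559, 0.0245]
tcp_rot: [1.37, 1.096, -1.37]
wrist_force: [-0.7, -0.2, -0.5]
width: 0.705
t 5.18 blk [-0.036  -0.1301] z 0.0245 yaw -0.221 F [-0.67 -0.19 -0.5 ] w 0.705
  dp cm [ 0.1  -0.2  -0.91] rotx -0.001 tilt [ 0. -0. -1.]
```

View pics/wrist5.png

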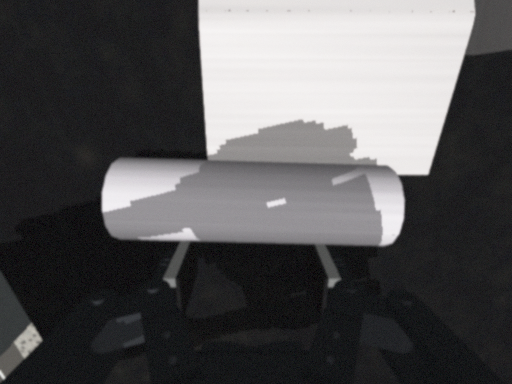

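```bash
python3 -m creep '[{"grip":6,"dp":[0,0,-0.3],"rotation":[0,0,0]},{"grip":6,"dp":[0,0,-0.6],"rotation":[0,0,0]},{"grip":6,"dp":[0,0,-0.9],"rotation":[0,0,0]},{"grip":6,"dp":[0,0,-1.2],"rotation":[0,0,0]},{"grip":6,"dp":[0,0,-1.5],"rotation":[0,0,0]}]'
python3 -m creep '[{"grip":6,"dp":[0,0,-0.3],"rotation":[0,0,0]},{"grip":6,"dp":[0,0,-0.6],"rotation":[0,0,0]},{"grip":6,"dp":[0,0,-0.9],"rotation":[0,0,0]},{"grip":6,"dp":[0,0,-1.2],"rotation":[0,0,0]},{"grip":6,"dp":[0,0,-1.5],"rotation":[0,0,0]}]'
python3 - <<'E'
from meas import *
tgt(-.038,-.046,.0245)
for n in('wrist',):
    c=bot.get_calibration(n);p,d=bot.read_camera(n);cv2.imwrite(f'pics/{n}6.png',p[:,:,::-1])
E
```

```text
time: 5.65
tool_pos: [0.4935, 0.0704, 0.0246]
tcp_rot: [1.37, 1.096, -1.37]
wrist_force: [0.1, -2.2, 0.9]
width: 0.705
time: 6.07
tool_pos: [0.4967, 0.0852, 0.0245]
tcp_rot: [1.37, 1.097, -1.37]
wrist_force: [-0.0, -1.4, 1.5]
width: 0.702
t 6.07 blk [-0.036  -0.1001] z 0.0245 yaw -0.221 F [-0.03 -1.39  1.46] w 0.702
  dp cm [-0.   -0.21 -5.41] rotx -0.001 tilt [-0. -0. -1.]
```

View pics/wrist6.png

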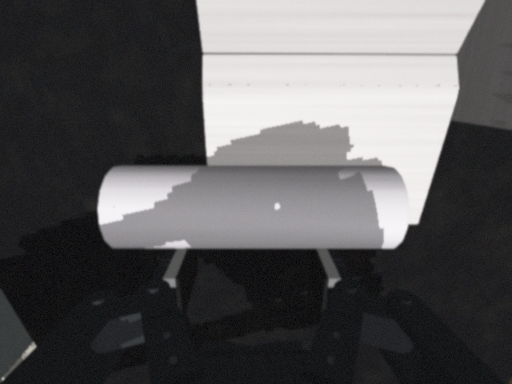

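The bar at (253,207) now lies square against both fingers on the ramp, and the push force is about 1.5 N. I continue towards the lip.

```bash
python3 -m creep '[{"grip":6,"dp":[0,0,-0.3],"rotation":[0,0,0]},{"grip":6,"dp":[0,0,-0.6],"rotation":[0,0,0]},{"grip":6,"dp":[0,0,-0.9],"rotation":[0,0,0]},{"grip":6,"dp":[0,0,-1.2],"rotation":[0,0,0]},{"grip":6,"dp":[0,0,-1.5],"rotation":[0,0,0]}]'
python3 -m creep '[{"grip":6,"dp":[0,0,-0.3],"rotation":[0,0,0]},{"grip":6,"dp":[0,0,-0.6],"rotation":[0,0,0]},{"grip":6,"dp":[0,0,-0.9],"rotation":[0,0,0]},{"grip":6,"dp":[0,0,-1.2],"rotation":[0,0,0]},{"grip":6,"dp":[0,0,-1.5],"rotation":[0,0,0]}]'
python3 - <<'E'
from meas import *
tgt(-.038,-.046,.0245)
for n in('wrist',):
    c=bot.get_calibration(n);p,d=bot.read_camera(n);cv2.imwrite(f'pics/{n}7.png',p[:,:,::-1])
E
```

```text
time: 6.53
tool_pos: [0.5001, 0.0998, 0.0245]
tcp_rot: [1.37, 1.096, -1.37]
wrist_force: [-0.7, -2.3, 0.9]
width: 0.699
time: 6.95
tool_pos: [0.5033, 0.1144, 0.0245]
tcp_rot: [1.37, 1.096, -1.37]
wrist_force: [-0.1, -2.1, 1.6]
width: 0.704
t 6.95 blk [-0.0359 -0.0701] z 0.0245 yaw -0.221 F [-0.14 -2.1   1.65] w 0.704
  dp cm [ 0.   -0.21 -2.41] rotx -0.001 tilt [-0. -0. -1.]
```

View pics/wrist7.png

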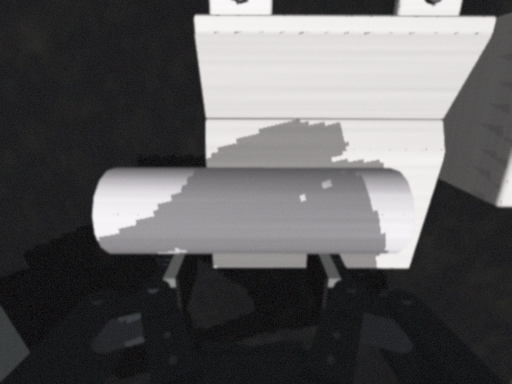

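```bash
python3 -m creep '[{"grip":6,"dp":[0,0,-0.3],"rotation":[0,0,0]},{"grip":6,"dp":[0,0,-0.6],"rotation":[0,0,0]},{"grip":6,"dp":[0,0,-0.9],"rotation":[0,0,0]},{"grip":6,"dp":[0,0,-1.2],"rotation":[0,0,0]},{"grip":6,"dp":[0,0,-1.5],"rotation":[0,0,0]}]'
python3 -m creep '[{"grip":6,"dp":[0,0,-0.2],"rotation":[0,0,0]},{"grip":6,"dp":[0,0,-0.4],"rotation":[0,0,0]},{"grip":6,"dp":[0,0,-0.6],"rotation":[0,0,0]},{"grip":6,"dp":[0,0,-0.8],"rotation":[0,0,0]},{"grip":6,"dp":[0,0,-1.0],"rotation":[0,0,0]}]'
python3 - <<'E'
from meas import *
tgt(-.038,-.040,.0245)
for n in('wrist',):
    c=bot.get_calibration(n);p,d=bot.read_camera(n);cv2.imwrite(f'pics/{n}8.png',p[:,:,::-1])
E
```

```text
time: 7.42
tool_pos: [0.5066, 0.1291, 0.0245]
tcp_rot: [1.37, 1.096, -1.37]
wrist_force: [-0.5, -1.9, 1.4]
width: 0.698
time: 7.83
tool_pos: [0.5088, 0.1389, 0.0245]
tcp_rot: [1.37, 1.097, -1.37]
wrist_force: [-0.2, 0.0, -0.2]
width: 0.702
t 7.83 blk [-0.0359 -0.045 ] z 0.0245 yaw -0.221 F [-0.2   0.03 -0.22] w 0.702
  dp cm [-0.   -0.21 -0.5 ] rotx -0.001 tilt [ 0.  0. -1.]
```

View pics/wrist8.png

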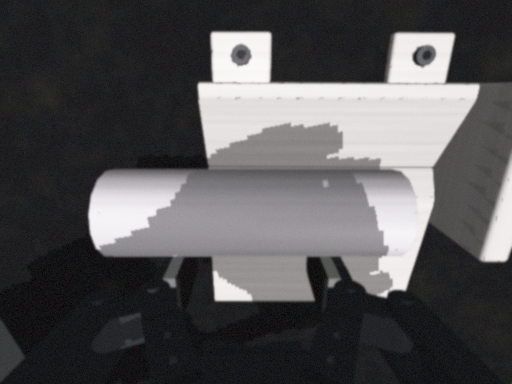

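```bash
python3 -m creep '[{"grip":6,"dp":[0,0,-0.15],"rotation":[0,0,0]},{"grip":6,"dp":[0,0,-0.3],"rotation":[0,0,0]},{"grip":6,"dp":[0,0,-0.45],"rotation":[0,0,0]},{"grip":6,"dp":[0,0,-0.6],"rotation":[0,0,0]},{"grip":6,"dp":[0,0,-0.6],"rotation":[0,0,0]}]'
python3 - <<'E'
from meas import *
tgt(-.038,-.035,.0245)
for n in('wrist',):
    c=bot.get_calibration(n);p,d=bot.read_camera(n);cv2.imwrite(f'pics/{n}9.png',p[:,:,::-1])
E
```

```text
time: 8.3
tool_pos: [0.5102, 0.1446, 0.0246]
tcp_rot: [1.37, 1.096, -1.37]
wrist_force: [-0.5, 0.0, 0.3]
width: 0.705
t 8.3 blk [-0.0358 -0.0391] z 0.0246 yaw -0.221 F [-0.45  0.01  0.31] w 0.705
  dp cm [ 0.01 -0.22 -0.41] rotx -0.001 tilt [ 0.  0. -1.]
```

View pics/wrist9.png

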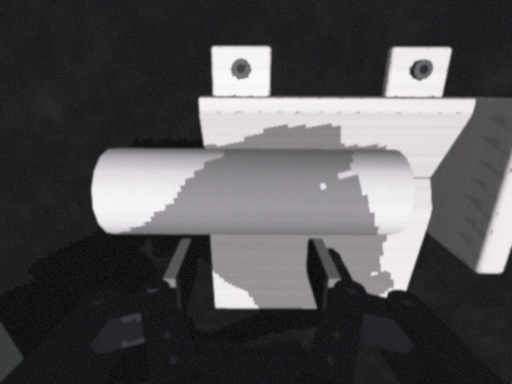

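The bar has rolled clear of the fingers, its centre now at (253,190) over the groove. I let it settle and measure it.

```bash
python3 -m creep '[{"grip":6,"dp":[0,0,0.2],"rotation":[0,0,0]},{"grip":6,"dp":[0,0,0.4],"rotation":[0,0,0]},{"grip":6,"dp":[0,0,0.4],"rotation":[0,0,0]},{"grip":6,"dp":[0,0,0.4],"rotation":[0,0,0]},{"grip":6,"dp":[0,0,0.4],"rotation":[0,0,0]}]'
cat > barm.py <<'E'
from meas import *
# near-horizontal silhouette; bar in groove: axis at z .026
def bar(fn):
    c=bot.get_calibration('wrist');p,d=bot.read_camera('wrist');cv2.imwrite(fn,p[:,:,::-1]);C=cloud('wrist',d,c)
    B=np.stack([(C[...,0]-G[0])*ex[0]+(C[...,1]-G[1])*ex[1],(C[...,0]-G[0])*ey[0]+(C[...,1]-G[1])*ey[1],C[...,2]],-1)
    m=(d>0)&(B[...,2]>.034)&(B[...,2]<.06)&(abs(B[...,1])<.02)&(B[...,0]<.05)&(B[...,0]>-.13)&(p.min(-1)>60)
    Q=B[m];print('n',m.sum(),'x',np.percentile(Q[:,0],[.5,99.5]).round(4),'zmax',np.percentile(Q[:,2],95).round(4))
    for lo,hi in((-.1,-.07),(-.07,-.04),(-.04,-.01),(-.01,.03)):
        q=Q[(Q[:,0]>lo)&(Q[:,0]<hi)]
        if len(q)<30: continue
        # circle fit radius 20
        from scipy.optimize import least_squares
        r=least_squares(lambda t:np.hypot(q[:,1]-t[0],q[:,2]-t[1])-.02,[0,.026],loss='soft_l1',f_scale=.001);print(lo,len(q),'axis y,z',r.x.round(4))
E
python3 - <<'E'
from barm import *
tgt(-.038,-.1,.10)
bar('pics/w10.png')
E
```

```text
time: 8.77
tool_pos: [0.5092, 0.1403, 0.0245]
tcp_rot: [1.37, 1.096, -1.37]
wrist_force: [0.0, -0.1, 0.6]
width: 0.706
t 8.77 blk [-0.0358 -0.0435] z 0.0245 yaw -0.221 F [ 0.01 -0.06  0.6 ] w 0.706
  dp cm [-7.55 -0.21  5.65] rotx -0.001 tilt [ 0.  0. -1.]
n 25197 x [-0.0996  0.028 ] zmax 0.0463
-0.1 5810 axis y,z [0.0015 0.0258]
-0.07 5851 axis y,z [0.0013 0.0258]
-0.04 5881 axis y,z [0.0011 0.0259]
-0.01 7590 axis y,z [0.0009 0.0259]
```

View pics/w10.png

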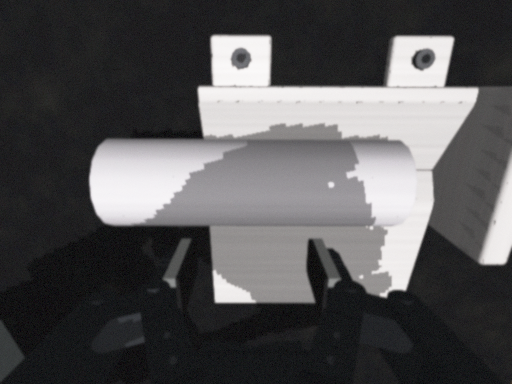

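```bash
python3 -m creep '[{"grip":6,"dp":[0,0,1.5],"rotation":[0,0,0]},{"grip":6,"dp":[-1,0,3],"rotation":[0,0,0]},{"grip":6,"dp":[-4,0,3],"rotation":[0,0,0]},{"grip":0,"dp":[-8,0,3],"rotation":[0,0,0]},{"grip":0,"dp":[-8,0,3],"rotation":[0,0,0]}]'
python3 -m creep '[{"grip":0,"dp":[0,-3,-1],"rotation":[0,0,0]},{"grip":0,"dp":[0,-6,-3],"rotation":[0,0,0]},{"grip":0,"dp":[0,-9,-6],"rotation":[0,0,0]},{"grip":0,"dp":[0,-9.9,-7.4],"rotation":[0,0,0]},{"grip":0,"dp":[0,-9.9,-7.4],"rotation":[0,0,0]}]'
python3 - <<'E'
from barm import *
tgt(-.135,.001,.028)
s=bot.read_state();R=cv2.Rodrigues(s['tcp_rot'])[0]
c=bot.get_calibration('wrist');p,d=bot.read_camera('wrist');cv2.imwrite('pics/w11.png',p[:,:,::-1])
q=((cloud('wrist',d,c)-s['tool_pos'])@R).reshape(-1,3);q=q[(d.ravel()>0)&(q[:,0]<.03)&(q[:,0]>-.06)&(abs(q[:,1])<.06)&(abs(q[:,2])<.03)]
for a in np.arange(-.06,.03,.01):
    k=(q[:,0]>=a)&(q[:,0]<a+.01)
    if k.sum()>5: print(a.round(3),k.sum(),'y',np.percentile(q[k,1],[1,99]).round(3),'z',np.percentile(q[k,2],[2,98]).round(3),'xmax',q[k,0].max().round(3))
E
```

```text
time: 9.23
tool_pos: [0.5079, 0.1118, 0.1117]
tcp_rot: [1.379, 1.09, -1.36]
wrist_force: [2.0, 1.1, 1.7]
width: 0.43
time: 9.65
tool_pos: [0.4207, 0.2076, 0.1047]
tcp_rot: [1.369, 1.099, -1.367]
wrist_force: [-0.1, -1.0, 0.5]
width: -0.001
t 9.65 blk [-0.1369  0.0028] z 0.1047 yaw -0.218 F [-0.08 -1.01  0.46] w -0.001
  dp cm [7.67 0.19 0.19] rotx 0.002 tilt [ 0.     0.001 -1.   ]
-0.06 6720 y [-0.049  0.047] z [-0.018  0.008] xmax -0.05
-0.05 5974 y [-0.041  0.039] z [-0.014  0.008] xmax -0.04
-0.04 3004 y [-0.035  0.033] z [-0.015  0.007] xmax -0.03
-0.03 903 y [-0.02   0.019] z [-0.014  0.009] xmax -0.02
-0.02 651 y [-0.014  0.013] z [-0.013 -0.007] xmax -0.01
-0.01 587 y [-0.014  0.013] z [-0.013 -0.007] xmax -0.0
0.0 394 y [-0.014  0.012] z [-0.012 -0.007] xmax 0.01
```

View pics/w11.png

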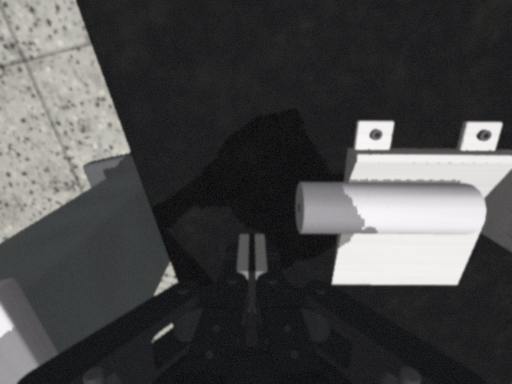

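The closed fingers at (252,255) stand left of the bar's near end at (305,210). I descend and approach that end.

```bash
python3 -m creep '[{"grip":0,"dp":[3,0,0.2],"rotation":[0,0,0]},{"grip":0,"dp":[6,0,0.2],"rotation":[0,0,0]},{"grip":0,"dp":[7.5,0,0.2],"rotation":[0,0,0]},{"grip":0,"dp":[7.5,0,0.2],"rotation":[0,0,0]},{"grip":0,"dp":[7.5,0,0.2],"rotation":[0,0,0]}]'
python3 -m creep '[{"grip":0,"dp":[0,0.4,0],"rotation":[0,0,0]},{"grip":0,"dp":[0,0.8,0],"rotation":[0,0,0]},{"grip":0,"dp":[0,1.2,0],"rotation":[0,0,0]},{"grip":0,"dp":[0,1.6,0],"rotation":[0,0,0]},{"grip":0,"dp":[0,1.6,0],"rotation":[0,0,0]}]'
python3 - <<'E'
from barm import *
tgt(-.083,.001,.03)
bar('pics/w12.png')
p,d=bot.read_camera('side');cv2.imwrite('pics/s12.png',cv2.resize(p[120:220,170:310,::-1],None,fx=5,fy=5,interpolation=2))
E
```

```text
time: 10.12
tool_pos: [0.4216, 0.2021, 0.0288]
tcp_rot: [1.369, 1.096, -1.373]
wrist_force: [-0.3, 0.3, -0.0]
width: -0.002
time: 10.53
tool_pos: [0.4394, 0.1999, 0.0306]
tcp_rot: [1.373, 1.095, -1.368]
wrist_force: [0.9, 0.2, 0.1]
width: 0.003
t 10.53 blk [-0.117  -0.0007] z 0.0306 yaw -0.221 F [0.91 0.16 0.15] w 0.003
  dp cm [ 0.07  3.4  -0.17] rotx -0.001 tilt [ 0.003  0.001 -1.   ]
n 14374 x [-0.1229  0.0062] zmax 0.0465
-0.1 3437 axis y,z [0.0014 0.0259]
-0.07 4045 axis y,z [0.0012 0.0259]
-0.04 4039 axis y,z [0.001 0.026]
-0.01 2020 axis y,z [0.0009 0.026 ]
```

View pics/w12.png

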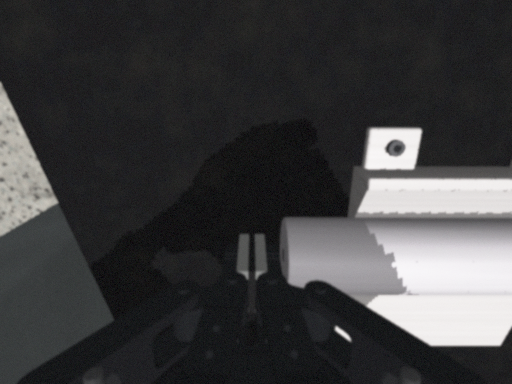

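View pics/s12.png

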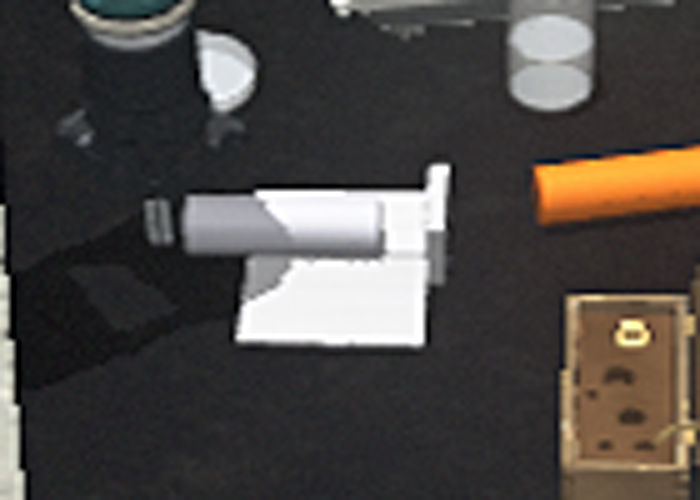

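```bash
python3 -m creep '[{"grip":0,"dp":[0,0.25,0],"rotation":[0,0,0]},{"grip":0,"dp":[0,0.5,0],"rotation":[0,0,0]},{"grip":0,"dp":[0,0.75,0],"rotation":[0,0,0]},{"grip":0,"dp":[0,1.0,0],"rotation":[0,0,0]},{"grip":0,"dp":[0,1.25,0],"rotation":[0,0,0]}]'
python3 -m creep '[{"grip":0,"dp":[0,0.25,0],"rotation":[0,0,0]},{"grip":0,"dp":[0,0.5,0],"rotation":[0,0,0]},{"grip":0,"dp":[0,0.75,0],"rotation":[0,0,0]},{"grip":0,"dp":[0,1.0,0],"rotation":[0,0,0]},{"grip":0,"dp":[0,1.25,0],"rotation":[0,0,0]}]'
python3 - <<'E'
from barm import *
tgt(-.083,.001,.03)
p,d=bot.read_camera('side');cv2.imwrite('pics/s13.png',cv2.resize(p[120:220,170:310,::-1],None,fx=5,fy=5,interpolation=2))
E
```

```text
time: 11.05
tool_pos: [0.4491, 0.1968, 0.0293]
tcp_rot: [1.369, 1.097, -1.372]
wrist_force: [-4.1, 1.0, 2.6]
width: 0.003
time: 11.47
tool_pos: [0.462, 0.194, 0.0294]
tcp_rot: [1.37, 1.096, -1.37]
wrist_force: [-2.5, 0.2, 0.3]
width: -0.003
t 11.47 blk [-0.0936 -0.0015] z 0.0294 yaw -0.221 F [-2.48  0.17  0.27] w -0.003
  dp cm [-0.06  1.06 -0.25] rotx -0.001 tilt [-0. -0. -1.]
```

View pics/s13.png

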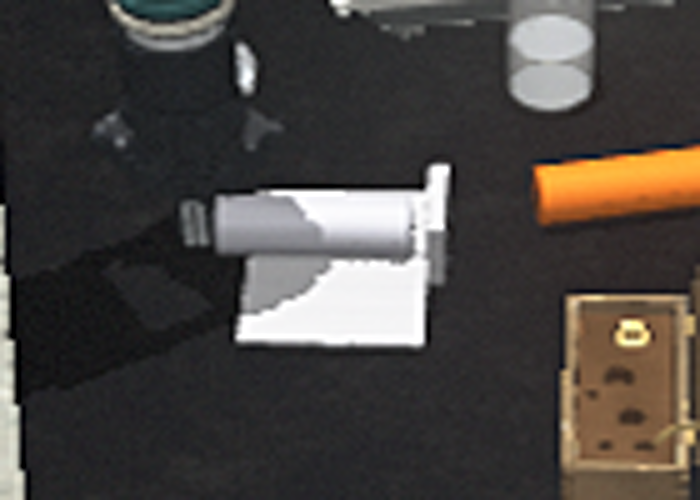

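About 9 mm are left between the bar and the stop plate, and the push force is 2.5 N. I slow down and feel for the stop.

```bash
python3 -m creep '[{"grip":0,"dp":[0,0.2,0],"rotation":[0,0,0]},{"grip":0,"dp":[0,0.35,0],"rotation":[0,0,0]},{"grip":0,"dp":[0,0.5,0],"rotation":[0,0,0]},{"grip":0,"dp":[0,0.65,0],"rotation":[0,0,0]}]'
python3 -m creep '[{"grip":0,"dp":[0,0.1,0],"rotation":[0,0,0]},{"grip":0,"dp":[0,0.2,0],"rotation":[0,0,0]}]'
python3 - <<'E'
from barm import *
tgt(-.083,.001,.03)
p,d=bot.read_camera('side');cv2.imwrite('pics/s14.png',cv2.resize(p[120:220,170:310,::-1],None,fx=5,fy=5,interpolation=2))
E
```

```text
time: 11.85
tool_pos: [0.4683, 0.1927, 0.0295]
tcp_rot: [1.37, 1.096, -1.37]
wrist_force: [-2.2, 0.5, 0.7]
width: 0.001
time: 12.02
tool_pos: [0.4703, 0.1923, 0.0295]
tcp_rot: [1.37, 1.096, -1.37]
wrist_force: [-2.2, 0.5, 0.4]
width: -0.006
t 12.02 blk [-0.0852 -0.0013] z 0.0295 yaw -0.221 F [-2.23  0.54  0.36] w -0.006
  dp cm [-0.05  0.22 -0.23] rotx -0.001 tilt [ 0.  0. -1.]
```

View pics/s14.png

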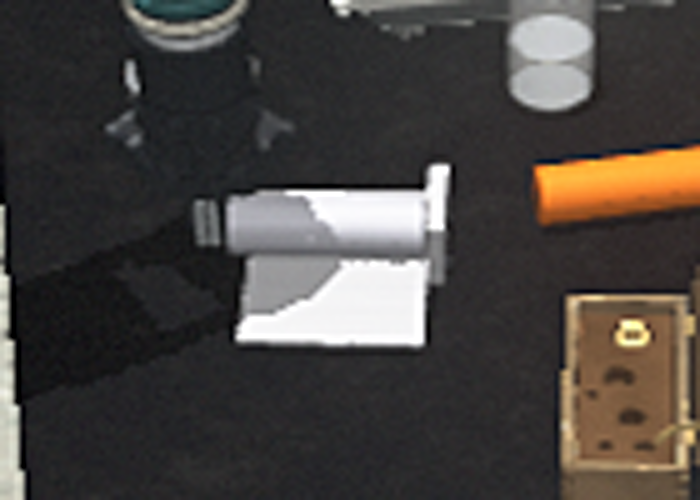

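Very close now. I go on at 0.5 mm per row and watch the force.

```bash
python3 -m creep '[{"grip":0,"dp":[0,0.07,0],"rotation":[0,0,0]},{"grip":0,"dp":[0,0.14,0],"rotation":[0,0,0]}]'
python3 -m creep '[{"grip":0,"dp":[0,0.05,0],"rotation":[0,0,0]},{"grip":0,"dp":[0,0.1,0],"rotation":[0,0,0]}]'
```

```text
time: 12.23
tool_pos: [0.4715, 0.192, 0.0295]
tcp_rot: [1.37, 1.097, -1.37]
wrist_force: [-1.9, 0.8, 0.5]
width: 0.003
time: 12.4
tool_pos: [0.4725, 0.1918, 0.0295]
tcp_rot: [1.37, 1.096, -1.37]
wrist_force: [-2.4, -0.1, -0.6]
width: -0.001
```

```bash
python3 -m creep '[{"grip":0,"dp":[0,0.05,0],"rotation":[0,0,0]},{"grip":0,"dp":[0,0.1,0],"rotation":[0,0,0]}]'
python3 -m creep '[{"grip":0,"dp":[0,0.05,0],"rotation":[0,0,0]}]'
```

```text
time: 12.57
tool_pos: [0.4725, 0.1917, 0.0295]
tcp_rot: [1.369, 1.098, -1.372]
wrist_force: [-7.1, 2.2, 4.3]
width: -0.001
time: 12.65
tool_pos: [0.4725, 0.1917, 0.0294]
tcp_rot: [1.369, 1.098, -1.373]
wrist_force: [-8.8, 2.6, 5.6]
width: 0.0
```

The tool has stopped moving while the force rose to about 9 N, so the stop has been reached. I back off straight along the groove, then lift.

```bash
python3 -m creep '[{"grip":0,"dp":[0,-0.05,0],"rotation":[0,0,0]},{"grip":0,"dp":[0,-0.1,0],"rotation":[0,0,0]},{"grip":0,"dp":[0,-0.3,0],"rotation":[0,0,0]},{"grip":0,"dp":[0,-1.2,0],"rotation":[0,0,0]},{"grip":0,"dp":[0,-3,0],"rotation":[0,0,0]}]'
python3 -m creep '[{"grip":0,"dp":[-2,-0.5,0],"rotation":[0,0,0]},{"grip":0,"dp":[-5,-0.5,0],"rotation":[0,0,0]},{"grip":0,"dp":[-8,-0.5,0],"rotation":[0,0,0]},{"grip":0,"dp":[-8,3,2],"rotation":[0,0,0]},{"grip":0,"dp":[-8,4,3],"rotation":[0,0,0]}]'
python3 -m creep '[{"grip":0,"dp":[-3,3,0],"rotation":[0,0,0]},{"grip":0,"dp":[-6,6,0],"rotation":[0,0,0]},{"grip":0,"dp":[-6,6,0],"rotation":[0,0,0]},{"grip":0,"dp":[-6,6,0],"rotation":[0,0,0]}]'
python3 - <<'E'
from barm import *
tgt(0,0,.2)
bar('pics/w15.png')
p,d=bot.read_camera('side');cv2.imwrite('pics/s15.png',cv2.resize(p[120:220,170:310,::-1],None,fx=5,fy=5,interpolation=2))
E
```

```text
time: 13.07
tool_pos: [0.4471, 0.1984, 0.0305]
tcp_rot: [1.374, 1.094, -1.367]
wrist_force: [0.4, 0.4, 0.5]
width: 0.001
time: 13.48
tool_pos: [0.4823, 0.1601, 0.1136]
tcp_rot: [1.376, 1.092, -1.359]
wrist_force: [0.2, -0.7, 0.6]
width: -0.002
time: 13.82
tool_pos: [0.5393, 0.1469, 0.1728]
tcp_rot: [1.376, 1.092, -1.364]
wrist_force: [-0.4, 0.0, -0.7]
width: -0.004
t 13.82 blk [-0.0079 -0.0306] z 0.1728 yaw -0.223 F [-0.37  0.02 -0.7 ] w -0.004
  dp cm [-2.71  0.8  -3.07] rotx -0.003 tilt [ 0.008  0.001 -1.   ]
n 5057 x [-0.0686  0.0494] zmax 0.0463
-0.07 1241 axis y,z [0.0015 0.0258]
-0.04 1267 axis y,z [0.0013 0.0257]
-0.01 1706 axis y,z [0.0011 0.0258]
```

View pics/w15.png

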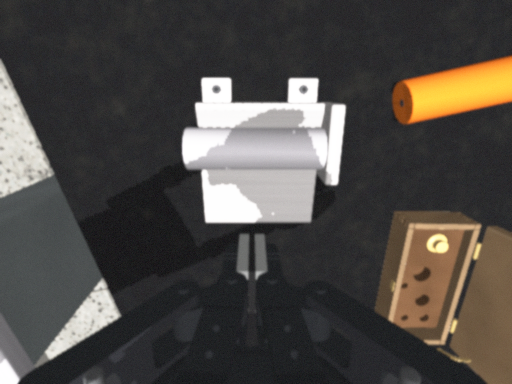

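View pics/s15.png

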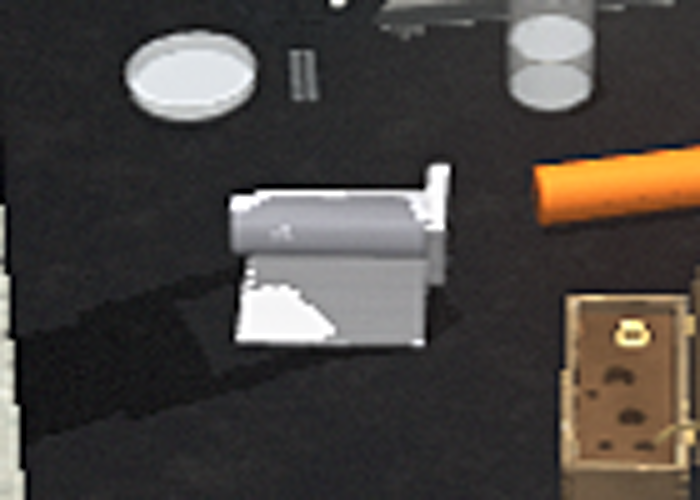

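The bar's near end measures x = -69 mm, against -70 mm expected. It is seated at z = 26 mm, and its far end, at about (326,150) in the wrist picture, is on the plate. The gripper is clear and at rest.

```bash
python3 -c "
from workcell import bot
print(bot.finish_job())"
```

```text
the job is handed in; nothing more can be done
None
```

The bar is lying in the groove with its end against the stop plate, and I handed the job in at about 14 s; no verdict was reported.

- **Rolling:** I rolled the aluminium bar across the bench and up the ramp with two open fingertips against its side. It took about 2 N of push, and the bar dropped into the groove.
- **Pushing to the stop:** With closed fingers I pushed its near end along the groove until the force rose from about 2 N to about 10 N and the tool stopped moving. Then I backed off.

**Last checks:**
- **Seating:** The bar's axis is 26 mm high and 1.1–1.5 mm from the groove line. I measured about 1 mm of sideways offset when the bar had just dropped in, so this is probably calibration error.
- **Alignment:** It is within about 0.01 rad of the groove.
- **Stop:** The near end is at x = -69 mm, against -70 mm expected. The far-end depth reading stopped short at +49 mm, because my measuring window cut off at +50 mm, so it says nothing about the stop. Contact rests on the near end, the force rise and the pictures.
- **Bystanders:** No pushing was done near the petri dish, weighing bottle, thermometer case or marker pen. I did not measure their final positions, and only the dish was in the last pictures.

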